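# Fold out the press crank and nip the book

### The arm

A 6-joint arm with a two-finger parallel gripper is mounted at the origin on the work surface. World frame = base frame: x ahead of the robot, y to its left, z up, the work surface at z = 0. Lengths are in m, angles in rad, forces in N, time in s.
With the tool pointing down it reaches from about 0.375 to 0.9 m from the base axis. Payload 3.1 kg.
Tool frame: the origin (TCP) lies on the front face of the gripper's body, between the roots of the fingers; the fingertips stand 70 mm ahead of it and the grasp point (between the pads) lies 51 mm ahead of it; z points along the fingers, y is the line along which they close (so a half turn about z gives the same grasp; the last joint's range is limited). The gripper opens to 87 mm and grips with 3 to 60 N. Pads are 19 mm wide; open, the fingers measure 117 mm over their backs; the gripper's body (75 mm by 190 mm) begins 51 mm behind the grasp point.
Start: joints at [-1.381, 0.527, 1.433, -0, 1.181, -0.178], TCP at [0.225, -0.583, 0.292] pointing down, gripper open.
Joint ranges: [-3.08, 3.08], [-0.75, 2.2], [0.22, 2.44], [-1.43, 4.57], [0, 2.65], [-2.85, 2.85]. Speed limits (rad/s): [2.79, 2.79, 3.14, 3.14, 3.14, 3.14].

### API

Orientations are given as a unit quaternion [x, y, z, w].
In Python, from rig import robot, cams, ticket gives the robot as it stands. The module is installed in compiled form; this text tells all that it offers.
- The arm moves only by the shell command python3 -m crank 'ROWS' [FORCE]. ROWS is JSON, a list of rows, each a list of 7 numbers: the shift along the tool's x, y, z in cm, then the turn, a rotation vector about the tool's x, y, z in rad, then the closure, from 0 (fully open) to 1 (shut). A call has 1 to 5 rows; each row shifts and turns the commanded pose from where the row before left it, along the tool's axes as they then stand; what a row does not reach is not made up. A row lasts 1/8 s, in which the tool goes at most 62.5 mm and 10.7 degrees, less where a joint would pass 70% of its speed; a pose out of reach is approached as far as the arm can. A call is refused whole if a number of a shift passes 6.25 or a number of a turn 0.188, either way. A call with a gripper value outside its range is refused whole. The fingers move at their own pace and stop on an object; FORCE is the grip in N (left out, the last holds). Time passes only in rows, so rows that do not move let the fingers close. It gives the time, the measured TCP pose, the force, the opening and the grip force at its end, in the units of the state.
- robot.get_obs(): the state, without advancing time (a new reading comes with each control period).
- cams.camera(name): name is "scene" or "top" or "wrist"; returns the picture (400x640x3 uint8, red, green, blue); there is no depth.
- cams.camera_info(name): a dict with "intrinsics" (3x3 intrinsics, pixels), "dist" ([k1, k2, p1, p2, k3] as OpenCV has them; the pictures are not rectified), "pose" (4x4, takes a point from camera to world coordinates). Camera axes: x right, y down, z forward; pixel columns grow to the right and rows downward; lengths in m; the calibration is good to about 2 mm. A picture is of the moment at which its call begins: read the wrist's pose just before it. camera_info takes no time and is no camera call; for the wrist camera it gives the pose at the moment of the call.
- ticket.hand_in(): hands the job in; it is judged then, once.
The state is a dict: "time": time; "q": joint angles; "joint_velocities": joint speeds; "joint_torque": joint torques, N m; "position": TCP position; "tool_rot": TCP orientation; "ft_force": force on the tool from outside, world axes, zero at the start; "moment": the same for the moment, N m; "grip_width": finger opening in m; "grip_force": force on a finger pad.
Only numpy, scipy, OpenCV 4.12 (cv2) and the standard library are available. Lean on these libraries where they do the work, as an engineer would, in place of code of your own. Each camera call takes 0.05 s, during which the arm holds its last target. There are 200 camera calls.

### The job

The book is waiting in the small bookbinding press. Fold the crank's grip up until it stands fully upright against its stop, then take it and wind the crank clockwise (seen from above) until the book is nipped firmly: the pull at the grip should have risen by about 3 N over what it takes to wind free. Do not crush the book, leave the other things on the desk alone, and let go with the grip still standing upright.

Things in the scene. Friction and masses are not known exactly. Their poses are not given: they have to be found in the camera images.
- press: Press, fixed to the desk, place and yaw vary: steel bed 220 x 280 mm (its x, y), top 30 mm above the desk; 24 mm columns at y = +-117 mm; a 46 mm wide crosshead across them, 116 to 150 mm up. Origin at desk height below the screw axis, z up. The screw stands up through the crosshead, the crank on top. A book lies on the bed between boards, their top 62 to 72 mm up: varies, not measured.
- platen: Steel pressing plate 165 x 196 x 14 mm under the crosshead; origin mid-underside, z up. Goes down 16 mm per clockwise turn, as do screw and crank. Meets the book 0.18 to 1.07 turns after the start; the book then yields like a spring: 25 N per mm, 64 N per rad of crank. Right: 50 to 150 N, best 100 N; over 190 N crushes it. The screw holds itself when let go.
- crank_axis (a point): On the vertical screw axis at the top of the crank arm: 204 mm above the desk when the crank reads 0, going down 16 mm per turn. The steel hub below it is 30 mm across, 20 mm high.
- fold_hinge (a point): Centre of the level pin on which the grip folds, at the outer end of the crank arm: 80 mm from the screw axis, 15 mm above the arm's top, square to the arm, in a clevis 21 mm wide. The arm (bar 14 mm wide, 10 mm thick) points from crank_axis to here.
- grip_end (a point): Middle of the free end of the black grip, 72 mm from the fold hinge. The grip is a round sleeve 24 mm across, from 15 to 72 mm from the hinge; it spins freely on its own axis, so a hand holding it need not turn while cranking. Folded, it lies inward along the arm, its axis 15 mm above the arm's top, its end 8 mm from the screw axis.
- crank (a joint): Crank angle in rad, growing clockwise from above (tightening); starts between 0 and 1.6. Dry friction 0.42 N m: winding free takes 4 to 5 N at the grip (80 mm from the axis); each 10 N on the book adds 0.32 N at the grip. Read the pull while winding slowly or just after a small slow step: after a quick one it is too low.
- fold (a joint): Fold angle of the grip in rad: 0 lying on the arm, 1.571 upright against its stop (working position). Starts between 0 and 0.3. Stiff hinge (0.2 N m), stays where left; a push of some 4 N towards the screw axis, 50 mm up the upright grip, folds it again; a push away from the axis only leans it on its stop.
- bone_folder: Bystander: white bone folder, 18 x 130 x 5 mm, lying on the front ledge of the press's bed.
- glue_bottle: Bystander: white glue bottle, 52 mm across, 150 mm high; origin under its foot.
- bead_jar: Bystander: jar, 68 mm across, 75 mm high; origin under its foot.
- glue_brush: Bystander: flat brush, 190 mm long, lying.
- thread_spool: Bystander: thread spool, 40 mm across, 50 mm high, upright.
- tape_roll: Bystander: roll of paper tape, 90 mm across, 24 mm high, lying flat.
- card_stack: Bystander: stack of cards, 75 x 110 x 22 mm.

How it is judged:
On the way, in this order (a step that is already met when the one before it is completed fails the run):
1. the grip is folded up against its stop (within 0.05 rad) before the platen meets the book (value of joint fold above 1.52 rad and contact force between platen and anything else below 1 N), for 0.1 s.
2. the crank is wound until the platen nips the book with over 50 N (contact force between platen and anything else above 50 N), for 0.2 s.
At the end, for the whole second after the job is handed in: The platen presses the book with 50 to 150 N, the crank is at rest, and the grip still stands upright (within 10 degrees of its stop) (contact force between platen and anything else between 50 and 150 N and value of joint fold above 1.4 rad and velocity of joint crank between -0.05 and 0.05 rad/s); the robot touches nothing.
It fails at once if the book is crushed: over 190 N under the platen (contact force between platen and anything else above 190 N).
It fails at once if a bystander is moved by more than 30 mm (distance of any of bone_folder, glue_bottle, bead_jar, glue_brush, thread_spool, tape_roll, card_stack from where it was at the start of the episode above 0.03 m).
It also fails if it takes over 72 s, if anything falls off the work surface, if the arm or the gripper's body presses on something with over 40 N, if the wrist force passes 120 N, or if a joint passes its speed limit or range.

## Working session

There is one attempt and no reset: what is moved stays moved. The work goes in short steps, Python scripts to look and compute and a shell command to move; the robot and the scene stay as the last step left them, time stands still between calls to the robot, and variables do not carry over. Pictures are saved under pics/ and viewed, at most 10 in all, crops included, and the job is handed in when it is done.

```bash
mkdir -p pics
python3 - <<'E'
from rig import robot,cams
import cv2,numpy as np
o=robot.get_obs();print({k:np.round(v,3).tolist() for k,v in o.items()})
for n in("scene","top"):
    cv2.imwrite(f"pics/{n}0.png",cams.camera(n)[:,:,::-1]);i=cams.camera_info(n);print(n,np.round(i["pose"],3).tolist(),np.round(i["intrinsics"],1).tolist(),i["dist"])
E
```

```text
{'time': 0.0, 'q': [-1.38, 0.528, 1.434, -0.0, 1.181, -0.178], 'joint_velocities': [-0.001, -0.002, -0.0, -0.001, 0.0, -0.001], 'joint_torque': [-0.001, -44.005, -17.659, 0.063, 0.058, -0.0], 'position': [0.225, -0.582, 0.291], 'tool_rot': [0.983, 0.183, -0.0, -0.001], 'ft_force': [0.797, -0.08, -0.148], 'moment': [-0.003, 0.025, -0.004], 'grip_force': 0.0, 'grip_width': 0.087}
scene [[-0.216, 0.659, -0.721, 1.208], [0.976, 0.132, -0.172, 0.212], [-0.018, -0.741, -0.671, 0.759], [0.0, 0.0, 0.0, 1.0]] [[415.3, 0.0, 317.8], [0.0, 415.3, 202.3], [0.0, 0.0, 1.0]] [0.01084967 0.         0.         0.         0.        ]
top [[-0.016, -0.995, 0.099, 0.473], [-1.0, 0.018, 0.014, 0.047], [-0.016, -0.099, -0.995, 1.035], [0.0, 0.0, 0.0, 1.0]] [[430.0, 0.0, 317.3], [0.0, 430.0, 199.5], [0.0, 0.0, 1.0]] [-0.02884818  0.          0.          0.          0.        ]
```

View pics/scene0.png

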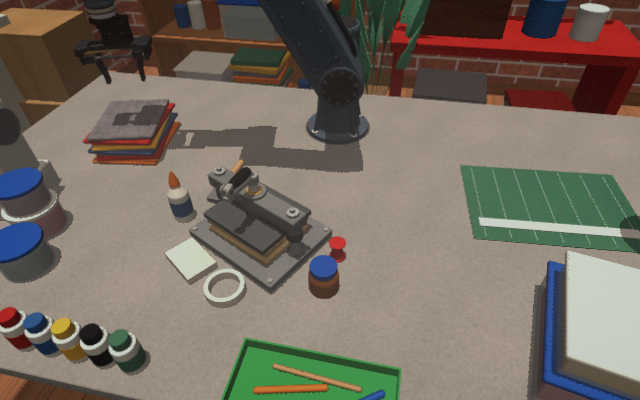

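View pics/top0.png

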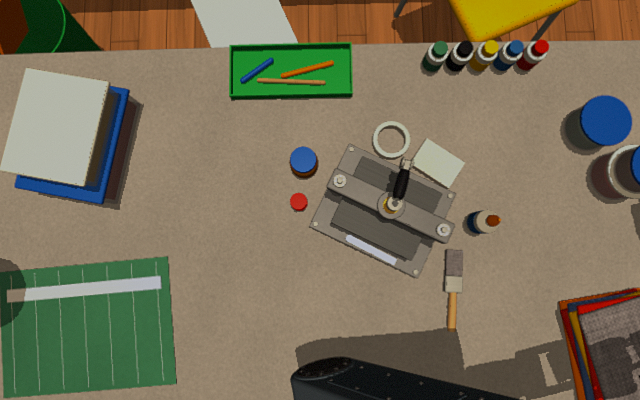

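The top view shows the press with its hub near (391,205), the columns at about (340,181) and (444,229), and the black grip near (402,182). The crank points up the image, roughly +x. I'll enlarge that area.

Run:
```python
import cv2,numpy as np
a=cv2.imread("pics/top0.png")[140:280,300:480];b=cv2.imread("pics/scene0.png")[145:265,185:345]
a=cv2.resize(a,None,fx=4.4,fy=4.2,interpolation=cv2.INTER_CUBIC) if 0 else cv2.resize(a,(720,560),interpolation=cv2.INTER_CUBIC)
cv2.imwrite("pics/c1.png",a);cv2.imwrite("pics/c2.png",cv2.resize(b,(800,600),interpolation=cv2.INTER_CUBIC))
```

```text
(no output)
```

View pics/c1.png

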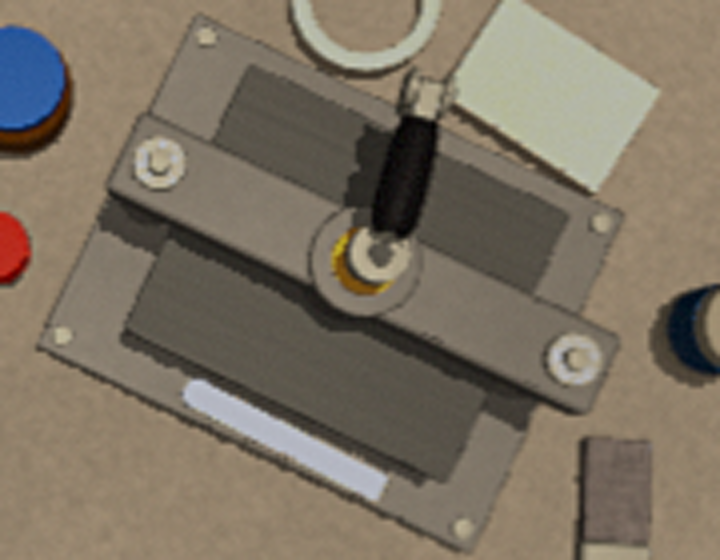

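View pics/c2.png

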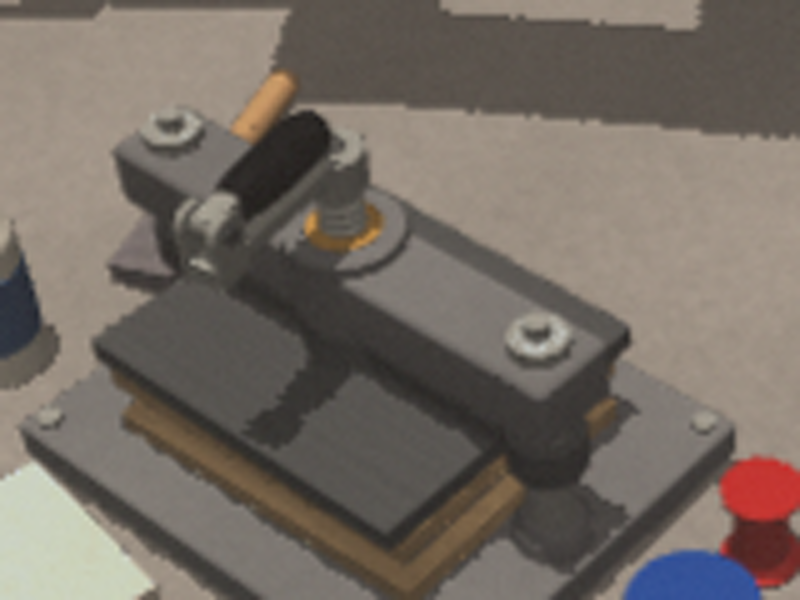

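```bash
cat > fit.py <<'E'
from rig import cams
import cv2,numpy as np
from scipy.optimize import least_squares
def proj(n,P,I={}):
    if n not in I: I[n]=cams.camera_info(n)
    i=I[n];T=np.linalg.inv(i["pose"])
    return cv2.projectPoints(np.atleast_2d(P).astype(float),cv2.Rodrigues(T[:3,:3])[0],T[:3,3],i["intrinsics"],i["dist"])[0][:,0]
t=lambda u,v:np.array([300+u/4,140+v/4]); s=lambda u,v:np.array([185+u/5,145+v/5])
def pts(p):
    x,y,yaw,c,f,dz=p  # c= world azimuth of arm
    e=np.array([-np.sin(yaw),np.cos(yaw),0]);o=np.array([x,y,0]);a=np.array([np.cos(c),np.sin(c),0]);z=np.array([0,0,1])
    top=o+z*(.204-dz);h=top+.08*a+.015*z;g=h+.072*(-a*np.cos(f)+z*np.sin(f))
    return [o+.117*e+.157*z,o-.117*e+.157*z,top,h,g]
if __name__=="__main__":
    T=[t(160,160),t(576,358),t(380,255),t(426,94),t(393,228)]
    S=[s(539,335),s(172,127),s(348,150),s(208,226),s(312,130)]
    r=lambda p:np.concatenate([(proj("top",pts(p))-T).ravel(),(proj("scene",pts(p))-S).ravel()])
    R=least_squares(r,[.47,-.12,-.4,0,.1,.002],loss="soft_l1")
    print(np.round(R.x,4));print(np.round(r(R.x).reshape(2,5,2),1).tolist());print(np.round(pts(R.x),4))
E
python3 fit.py
```

```text
[ 0.5468 -0.0928 -0.4668 -0.3052  0.0393  0.0061]
[[[-0.2, 0.2], [-0.3, 0.1], [-0.3, -0.8], [0.5, -0.8], [-0.9, 1.1]], [[-0.4, -0.6], [-0.3, -0.7], [-3.3, 0.0], [0.1, 0.5], [0.6, -0.5]]]
[[ 0.5995  0.0117  0.157 ]
 [ 0.4942 -0.1973  0.157 ]
 [ 0.5468 -0.0928  0.1979]
 [ 0.6231 -0.1168  0.2129]
 [ 0.5545 -0.0952  0.2157]]
```

The crops give bolts at (160,160) and (576,358), a hinge at (426,94) and a grip end at (393,228). The fit matches these to about 1 px: axis at (0.547, -0.093), arm azimuth -0.305, and the grip nearly flat. Next I turn the tool so it closes across the arm.

```bash
cat > go.py <<'E'
import sys,numpy as np
from rig import robot
from scipy.spatial.transform import Rotation as R
o=robot.get_obs();r=R.from_quat(o["tool_rot"]);t=np.array([float(v) for v in sys.argv[1:4]])
X=r.as_matrix();print("t",round(o["time"],2),"pos",np.round(o["position"],4),"az x",np.arctan2(X[1,0],X[0,0]).round(3),"z",X[:,2].round(3),"q6",o["q"][5].round(2),"F",np.round(o["ft_force"],1),"w",round(o["grip_width"],4),"gf",round(o["grip_force"],1))
print("shift cm",np.round(100*(r.inv().apply(t-o["position"])),2))
E
python3 -m crank '[[0,0,-1,0,0,0.168,0],[0,0,-1,0,0,0.168,0],[0,0,-1,0,0,0.168,0],[0,0,-1,0,0,0.168,0],[0,0,0,0,0,0,0]]'
python3 go.py 0.5754 -0.1018 0.335
```

```text
time: 0.72
position: [0.2254, -0.5831, 0.3326]
tool_rot: [0.989, -0.15, 0.0, 0.0]
ft_force: [-0.7, 0.3, 0.1]
grip_width: 0.087
grip_force: 0.0
t 0.72 pos [ 0.2254 -0.5831  0.3326] az x -0.301 z [ 0.    -0.001 -1.   ] q6 0.49 F [-0.7  0.3  0.1] w 0.087 gf 0.0
shift cm [ 19.15 -56.35  -0.28]
```

```bash
python3 -m crank '[[1.9,-5.6,0,0,0,0,0],[1.9,-5.6,0,0,0,0,0],[1.9,-5.6,0,0,0,0,0],[1.9,-5.6,0,0,0,0,0],[1.9,-5.6,0,0,0,0,0]]' >/dev/null
python3 -m crank '[[1.9,-5.6,0,0,0,0,0],[1.9,-5.6,0,0,0,0,0],[1.9,-5.6,0,0,0,0,0],[1.9,-5.6,0,0,0,0,0],[1.9,-5.6,0,0,0,0,0]]' >/dev/null
python3 -m crank '[[0,0,0,0,0,0,0],[0,0,0,0,0,0,0]]' >/dev/null
python3 go.py 0.5754 -0.1018 0.335
python3 - <<'E'
from rig import cams
import cv2,numpy as np
from fit import proj,pts
im=cams.camera("wrist")[:,:,::-1].copy();cv2.imwrite("pics/w1raw.png",im)
for p in proj("wrist",np.array(pts([.5468,-.0928,-.4668,-.3052,.0393,.003]))): cv2.circle(im,tuple(int(v) for v in p),3,(0,255,0),1);print(p.round())
cv2.imwrite("pics/w1.png",im)
E
```

```text
t 2.23 pos [ 0.5733 -0.1051  0.3314] az x -0.301 z [-0.002 -0.    -1.   ] q6 1.5 F [-0.6  0.2  0.8] w 0.0871 gf 0.0
shift cm [ 0.1  -0.38 -0.36]
[197. 209.]
[424. 244.]
[312. 246.]
[312. 156.]
[312. 246.]
```

View pics/w1.png

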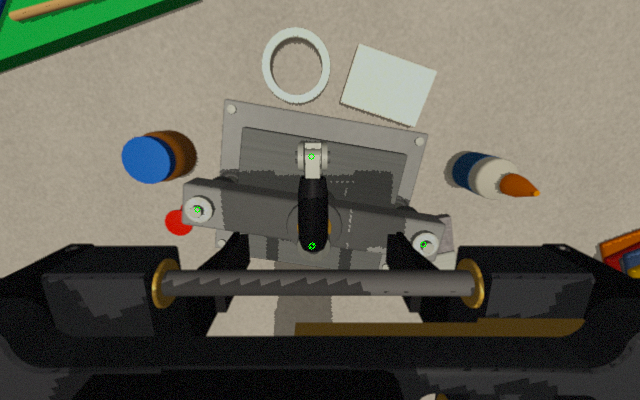

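The wrist view confirms the fit: the predicted hinge (312,156), grip end (312,246) and bolts all land on their targets. I'll lower the gripper and grasp.

```bash
python3 -m crank '[[0.1,-0.38,2.0,0,0,0,0],[0,0,2.0,0,0,0,0],[0,0,2.0,0,0,0,0],[0,0,0,0,0,0,0.4],[0,0,0,0,0,0,0.7]]' 10 >/dev/null
python3 -m crank '[[0,0,0,0,0,0,1],[0,0,0,0,0,0,1],[0,0,0,0,0,0,1],[0,0,0,0,0,0,1]]' >/dev/null
python3 go.py 0.5754 -0.1018 0.271
```

```text
t 3.4 pos [ 0.576  -0.1018  0.2724] az x -0.303 z [ 0. -0. -1.] q6 1.51 F [ 0.7 -0.5  0.2] w 0.0353 gf 0.0
shift cm [-0.06  0.02  0.14]
```

```bash
python3 -m crank '[[0,0,0,0,0,0,1],[0,0,0,0,0,0,1],[0,0,0,0,0,0,1]]' 10;python3 go.py 0.5754 -0.1018 0.271
python3 -m crank '[[0.13,0,-0.95,0,0,0,1],[0.31,0,-0.91,0,0,0,1],[0,0,0,0,0,0,1]]' 
python3 go.py 0.5754 -0.1018 0.271
```

```text
time: 3.78
position: [0.5759, -0.1019, 0.2723]
tool_rot: [0.989, -0.151, -0.0, -0.0]
ft_force: [0.3, 0.3, 0.4]
grip_width: 0.0229
grip_force: 10.0
t 3.77 pos [ 0.5759 -0.1019  0.2723] az x -0.303 z [-0.  0. -1.] q6 1.51 F [0.3 0.3 0.4] w 0.0229 gf 10.0
shift cm [-0.05  0.01  0.13]
time: 4.15
position: [0.5795, -0.103, 0.2913]
tool_rot: [0.989, -0.151, -0.001, -0.0]
ft_force: [-3.5, 1.2, 0.3]
grip_width: 0.0233
grip_force: 10.0
t 4.15 pos [ 0.5795 -0.103   0.2913] az x -0.303 z [-0.002  0.001 -1.   ] q6 1.51 F [-3.5  1.2  0.3] w 0.0233 gf 10.0
shift cm [-0.42  0.01  2.04]
```

```bash
python3 -m crank '[[0.48,0,-0.83,0,0,0,1],[0.63,0,-0.72,0,0,0,1],[0,0,0,0,0,0,1]]' |grep -E "pos|force"
python3 -m crank '[[0.76,0,-0.59,0,0,0,1],[0.86,0,-0.42,0,0,0,1],[0,0,0,0,0,0,1]]' |grep -E "pos|force"
python3 -c '
from rig import cams
import cv2
cv2.imwrite("pics/s2.png",cv2.resize(cams.camera("scene")[125:245,185:345,::-1],(800,600),interpolation=cv2.INTER_CUBIC))'
```

```text
position: [0.5904, -0.1063, 0.3072]
ft_force: [-5.1, 1.8, -0.2]
grip_force: 10.0
position: [0.6058, -0.1111, 0.3176]
ft_force: [-5.1, 1.3, 1.6]
grip_force: 10.0
```

View pics/s2.png

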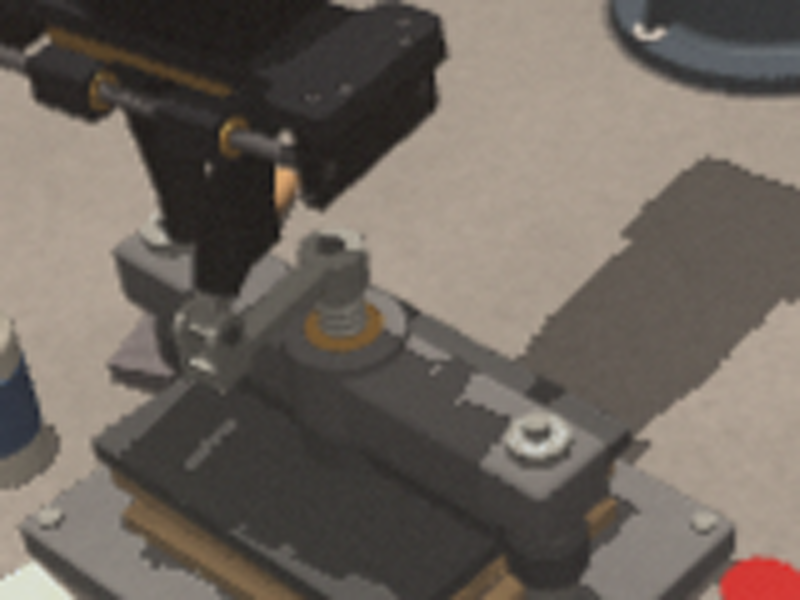

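The grip is up between the fingers and hidden by the near one; the clevis at (205,330) no longer has the grip lying on the arm. I'll carry on outward until it meets the stop.

```bash
python3 -m crank '[[0.93,0,-0.25,0,0,0,1],[0,0,0,0,0,0,1]]' |grep -E "pos|force"
python3 -m crank '[[0.5,0,-0.05,0,0,0,1],[0,0,0,0,0,0,1]]' |grep -E "pos|force"
python3 -m crank '[[0.3,0,-0.03,0,0,0,1],[0,0,0,0,0,0,1]]' |grep -E "pos|force"
python3 -m crank '[[0.2,0,0,0,0,0,1],[0,0,0,0,0,0,1]]' |grep -E "pos|force"
```

```text
position: [0.6148, -0.1139, 0.3205]
ft_force: [-5.7, 0.8, 2.5]
grip_force: 10.0
position: [0.6194, -0.1153, 0.3214]
ft_force: [-5.8, 1.6, 4.4]
grip_force: 10.0
position: [0.6222, -0.1162, 0.3218]
ft_force: [-6.6, 1.7, 5.0]
grip_force: 10.0
position: [0.6241, -0.1168, 0.3219]
ft_force: [-7.2, 1.3, 4.5]
grip_force: 10.0
```

```bash
for i in 1; do python3 -m crank '[[0.2,0,0,0,0,0,1],[0,0,0,0,0,0,1]]' |grep -E "pos|ft_force"
python3 -m crank '[[0.2,0,0,0,0,0,1],[0,0,0,0,0,0,1]]' |grep -E "pos|ft_force"; done
python3 - <<'E'
from rig import cams
import cv2,numpy as np
from fit import proj,pts
im=cams.camera("top")[:,:,::-1].copy()
print(proj("top",np.array(pts([.5468,-.0928,-.4668,-.3052,1.571,.003]))).round(1)[3:])
cv2.imwrite("pics/t3.png",cv2.resize(im[130:230,340:460],(720,600),interpolation=cv2.INTER_CUBIC))
E
```

```text
position: [0.6261, -0.1174, 0.322]
ft_force: [-5.8, 2.2, 4.4]
position: [0.6281, -0.118, 0.322]
ft_force: [-6.6, 1.4, 4.4]
[[407.4 162.4]
 [415.2 154.9]]
```

View pics/t3.png

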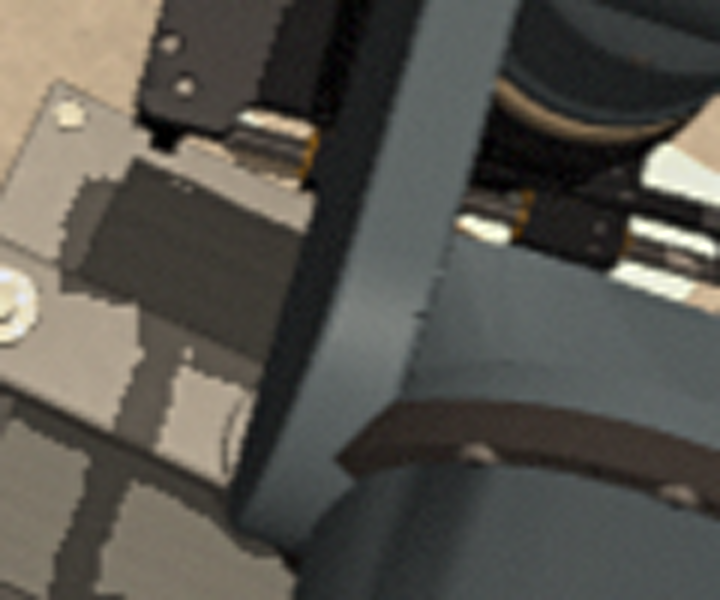

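Radial force has levelled off near 6.5 N, which means either the pads are slipping against the stop or the hinge is still turning. A firmer grip will show which.

```bash
python3 -m crank '[[0,0,0,0,0,0,1],[0,0,0,0,0,0,1]]' 30|grep -E "pos|force|width"
python3 -m crank '[[0.15,0,0,0,0,0,1],[0,0,0,0,0,0,1]]' |grep -E "pos|ft_force"
python3 -m crank '[[0.15,0,0,0,0,0,1],[0,0,0,0,0,0,1]]' |grep -E "pos|ft_force"
```

```text
position: [0.6281, -0.1181, 0.3221]
ft_force: [-6.4, 2.4, 4.8]
grip_width: 0.0217
grip_force: 29.9
position: [0.6288, -0.1183, 0.322]
ft_force: [-7.6, 2.3, 4.6]
position: [0.6297, -0.1185, 0.322]
ft_force: [-9.3, 2.3, 7.1]
```

Force now rises to 9.6 N with little movement, so the grip is at its stop. I'll open, re-centre and look.

```bash
python3 -m crank '[[0,0,0,0,0,0,0],[0,0,0,0,0,0,0],[0,0,0,0,0,0,0],[0,0,0,0,0,0,0]]' |grep -E "pos|force|width"
python3 go.py 0.6231 -0.1168 0.320
python3 - <<'E'
from rig import cams
import cv2,numpy as np
from fit import proj,pts
im=cams.camera("wrist")[:,:,::-1].copy();cv2.imwrite("pics/w4raw.png",im)
for f,c in((1.571,(0,255,0)),(1.4,(0,0,255))):
  for p in proj("wrist",np.array(pts([.5468,-.0928,-.4668,-.3052,f,.003]))): cv2.circle(im,tuple(int(v) for v in p),3,c,1);print(p.round())
cv2.imwrite("pics/w4.png",cv2.resize(im[60:360,120:520],(800,600)))
E
```

```text
position: [0.6317, -0.1194, 0.3198]
ft_force: [-0.7, 0.9, -0.8]
grip_width: 0.0533
grip_force: 0.0
t 7.75 pos [ 0.6317 -0.1194  0.3198] az x -0.303 z [ 0.001 -0.    -1.   ] q6 1.51 F [-0.7  0.9 -0.8] w 0.0533 gf 0.0
shift cm [-0.9   0.01 -0.02]
[205. 269.]
[426. 301.]
[318. 313.]
[318. 238.]
[318. 295.]
[205. 269.]
[426. 301.]
[318. 313.]
[318. 238.]
[318. 314.]
```

View pics/w4.png

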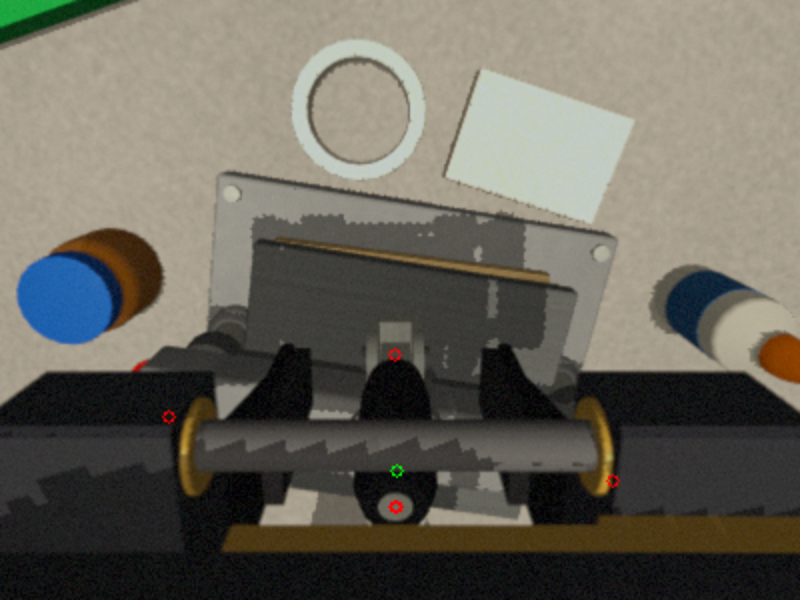

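The grip end cap sits at crop (396,507), on the fold ≈ 1.4 mark rather than the 1.571 mark. So the pads slipped and the grip is not at its stop. I'll push it outward with shut fingers from the inside.

```bash
python3 -m crank '[[0,0,-2.8,0,0,0,0],[0,0,-2.8,0,0,0,0.5],[-2.4,0,0,0,0,0,1],[-2.5,0,0,0,0,0,1],[0,0,0,0,0,0,1]]' 20 |grep -E "pos|force|width"
python3 -m crank '[[0,0,0,0,0,0,1],[0,0,0,0,0,0,1],[0,0,2.2,0,0,0,1],[0,0,2.1,0,0,0,1],[0,0,0,0,0,0,1]]' 20 |grep -E "pos|force|width"
python3 -m crank '[[0.4,0,0,0,0,0,1],[0,0,0,0,0,0,1]]' |grep -E "pos|ft_force"
python3 -m crank '[[0.4,0,0,0,0,0,1],[0,0,0,0,0,0,1]]' |grep -E "pos|ft_force"
python3 -m crank '[[0.3,0,0,0,0,0,1],[0,0,0,0,0,0,1]]' |grep -E "pos|ft_force"
```

```text
position: [0.5834, -0.104, 0.376]
ft_force: [-0.3, 0.8, -0.3]
grip_width: 0.0435
grip_force: 0.0
position: [0.5842, -0.1045, 0.3308]
ft_force: [-0.1, -0.5, 0.2]
grip_width: 0.0015
grip_force: 0.0
position: [0.5895, -0.1062, 0.3339]
ft_force: [0.5, 1.1, 0.6]
position: [0.5926, -0.1071, 0.3332]
ft_force: [-0.4, 0.2, 0.4]
position: [0.5948, -0.1077, 0.3327]
ft_force: [-0.7, 0.1, 0.5]
```

```bash
for i in 1 ; do 
python3 -m crank '[[0.3,0,0,0,0,0,1],[0,0,0,0,0,0,1]]' |grep -E "pos|ft_force"
python3 -m crank '[[0.3,0,0,0,0,0,1],[0,0,0,0,0,0,1]]' |grep -E "pos|ft_force"
python3 -m crank '[[0.2,0,0,0,0,0,1],[0,0,0,0,0,0,1]]' |grep -E "pos|ft_force"
python3 -m crank '[[0.2,0,0,0,0,0,1],[0,0,0,0,0,0,1]]' |grep -E "pos|ft_force"; done
```

```text
position: [0.5976, -0.1086, 0.3328]
ft_force: [-3.7, 1.0, 2.7]
position: [0.601, -0.1097, 0.3328]
ft_force: [-2.2, 0.7, 3.4]
position: [0.6028, -0.1102, 0.3328]
ft_force: [-3.4, 1.2, 2.8]
position: [0.6039, -0.1105, 0.3328]
ft_force: [-5.7, 1.9, 5.0]
```

```bash
python3 -m crank '[[0.1,0,0,0,0,0,1],[0,0,0,0,0,0,1]]' |grep -E "pos|ft_force"
python3 -m crank '[[0.1,0,0,0,0,0,1],[0,0,0,0,0,0,1]]' |grep -E "pos|ft_force"
python3 -m crank '[[0.1,0,0,0,0,0,1],[0,0,0,0,0,0,1]]' |grep -E "pos|ft_force"
```

```text
position: [0.6042, -0.1106, 0.3328]
ft_force: [-6.5, 2.7, 6.0]
position: [0.6045, -0.1107, 0.3327]
ft_force: [-7.8, 3.2, 6.3]
position: [0.6048, -0.1108, 0.3328]
ft_force: [-9.9, 3.3, 7.4]
```

The push now rises steadily to 12 N with almost no motion, so the grip is at its stop. I'll back off, open above it and regrasp at the centre.

```bash
python3 -m crank '[[-1.0,0,0,0,0,0,1],[0,0,-2.2,0,0,0,1],[0,0,-2.3,0,0,0,0],[0,0,0,0,0,0,0],[0,0,0,0,0,0,0]]' |grep -E "pos|ft_force|width"
python3 -m crank '[[0,0,0,0,0,0,0],[0,0,0,0,0,0,0]]' |grep -E "width"
python3 go.py 0.6231 -0.1168 0.310
```

```text
position: [0.5979, -0.1089, 0.3768]
ft_force: [0.1, 0.3, -0.3]
grip_width: 0.0231
grip_width: 0.0422
t 12.43 pos [ 0.5977 -0.1087  0.3768] az x -0.303 z [-0.001  0.001 -1.   ] q6 1.51 F [ 0.3 -0.4  0.8] w 0.0422 gf 0.0
shift cm [2.67 0.01 6.67]
```

```bash
python3 -m crank '[[0,0,0,0,0,0,0],[1.35,0,0,0,0,0,0],[1.35,0,0,0,0,0,0],[0,0,0,0,0,0,0]]' |grep -E "width"
python3 - <<'E'
from rig import cams
import cv2,numpy as np
from fit import proj,pts
im=cams.camera("wrist")[:,:,::-1].copy()
for f,c in((1.571,(0,255,0)),(1.4,(0,0,255))):
  for p in proj("wrist",np.array(pts([.5468,-.0928,-.4668,-.3052,f,.003])))[3:]: cv2.circle(im,tuple(int(v) for v in p),3,c,1)
cv2.imwrite("pics/w5.png",cv2.resize(im[60:360,120:520],(800,600)))
E
python3 go.py 0.6231 -0.1168 0.310
```

```text
grip_width: 0.0818
t 12.97 pos [ 0.6243 -0.1171  0.3773] az x -0.303 z [-0.  0. -1.] q6 1.51 F [-0.2  0.2 -0.7] w 0.0835 gf 0.0
shift cm [-0.12  0.01  6.73]
```

View pics/w5.png

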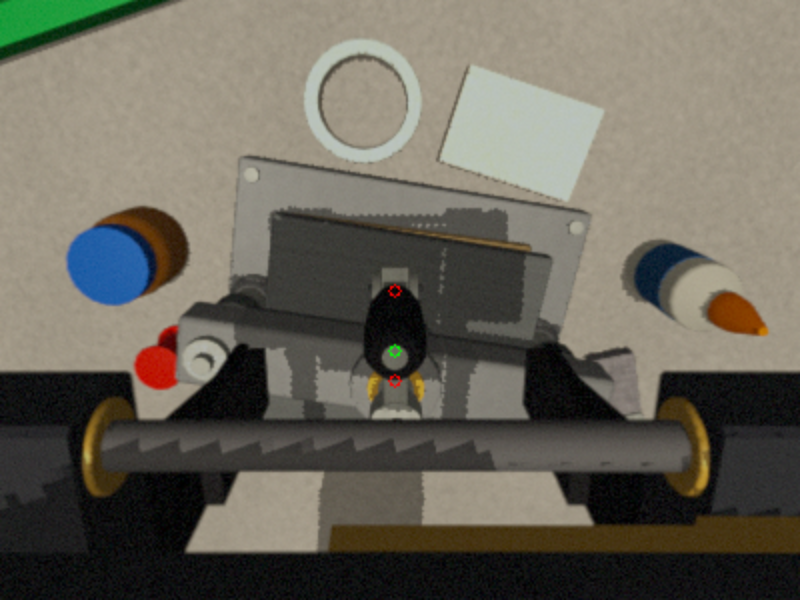

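The end cap is at (396,357), close to the upright mark (395,351) and well away from the 1.4 mark at 380. The grip is upright, so I'll go down and grasp.

```bash
python3 -m crank '[[-0.12,0,2.2,0,0,0,0],[0,0,2.2,0,0,0,0],[0,0,2.3,0,0,0,0.5],[0,0,0,0,0,0,1],[0,0,0,0,0,0,1]]' 40 |grep -E "width"
python3 -m crank '[[0,0,0,0,0,0,1],[0,0,0,0,0,0,1],[0,0,0,0,0,0,1],[0,0,0,0,0,0,1],[0,0,0,0,0,0,1]]' 40 |grep -E "pos|ft_force|width|grip_f"
python3 -m crank '[[0.2,0,0,0,0,0,1],[0,0,0,0,0,0,1],[0,0,0,0,0,0,1]]' |grep -E "pos|ft_force|width|grip_f"
```

```text
grip_width: 0.0647
position: [0.6226, -0.1164, 0.3109]
ft_force: [-0.2, -0.3, 0.6]
grip_width: 0.023
grip_force: 40.0
position: [0.6232, -0.1166, 0.3108]
ft_force: [-4.8, 2.0, 4.8]
grip_width: 0.0229
grip_force: 40.0
```

Firm on the stop: a 2 mm command moved it 0.6 mm and gave 5 N. I'll tabulate the winding arc in tool axes.

```bash
cat > st.py <<'E'
import numpy as np
from rig import robot
C=np.array([.5468,-.0928]);o=robot.get_obs();d=o["position"][:2]-C;az=np.arctan2(d[1],d[0]);th=(-.303-az)%(2*np.pi)
e=np.array([np.cos(az),np.sin(az)]);t=np.array([e[1],-e[0]]);F=np.array(o["ft_force"])
print("t %.2f th %.3f r %.4f z %.4f | out-push %.1f pull %.1f Fz %.1f  raw"%(o["time"],th,np.hypot(*d),o["position"][2],-F[:2]@e,-F[:2]@t,F[2]),F.round(1))
E
python3 st.py; python3 -c '
import numpy as np
t=np.arange(0,8.01,.125);x=np.round(8.15*np.cos(t),2);y=np.round(8.15*np.sin(t),2);z=np.round(.2546*t,2)
for i in range(0,len(t)-1): print("%.3f->%.3f [%.2f,%.2f,%.2f]"%(t[i],t[i+1],x[i+1]-x[i],y[i+1]-y[i],z[i+1]-z[i]))'
```

```text
t 14.60 th 6.282 r 0.0800 z 0.3108 | out-push 5.1 pull 0.5 Fz 4.8  raw [-4.8  2.   4.8]
0.000->0.125 [-0.06,1.02,0.03]
0.125->0.250 [-0.19,1.00,0.03]
0.250->0.375 [-0.32,0.97,0.04]
0.375->0.500 [-0.43,0.92,0.03]
0.500->0.625 [-0.54,0.86,0.03]
0.625->0.750 [-0.65,0.79,0.03]
0.750->0.875 [-0.74,0.70,0.03]
0.875->1.000 [-0.82,0.60,0.03]
1.000->1.125 [-0.89,0.49,0.04]
1.125->1.250 [-0.94,0.38,0.03]
1.250->1.375 [-0.98,0.26,0.03]
1.375->1.500 [-1.01,0.14,0.03]
1.500->1.625 [-1.02,0.01,0.03]
1.625->1.750 [-1.01,-0.12,0.04]
1.750->1.875 [-0.99,-0.24,0.03]
1.875->2.000 [-0.95,-0.37,0.03]
2.000->2.125 [-0.90,-0.48,0.03]
2.125->2.250 [-0.83,-0.59,0.03]
2.250->2.375 [-0.75,-0.69,0.03]
2.375->2.500 [-0.66,-0.77,0.04]
2.500->2.625 [-0.56,-0.85,0.03]
2.625->2.750 [-0.44,-0.92,0.03]
2.750->2.875 [-0.33,-0.96,0.03]
2.875->3.000 [-0.21,-1.00,0.03]
3.000->3.125 [-0.08,-1.01,0.04]
3.125->3.250 [0.05,-1.02,0.03]
3.250->3.375 [0.17,-1.01,0.03]
3.375->3.500 [0.30,-0.97,0.03]
3.500->3.625 [0.41,-0.93,0.03]
3.625->3.750 [0.53,-0.87,0.03]
3.750->3.875 [0.64,-0.80,0.04]
3.875->4.000 [0.72,-0.71,0.03]
4.000->4
[... 272 characters left out ...]
5->5.250 [0.90,0.47,0.04]
5.250->5.375 [0.84,0.57,0.03]
5.375->5.500 [0.77,0.68,0.03]
5.500->5.625 [0.67,0.76,0.03]
5.625->5.750 [0.57,0.85,0.03]
5.750->5.875 [0.46,0.90,0.04]
5.875->6.000 [0.35,0.96,0.03]
6.000->6.125 [0.22,1.00,0.03]
6.125->6.250 [0.10,1.01,0.03]
6.250->6.375 [-0.03,1.02,0.03]
6.375->6.500 [-0.16,1.00,0.03]
6.500->6.625 [-0.28,0.98,0.04]
6.625->6.750 [-0.40,0.94,0.03]
6.750->6.875 [-0.52,0.88,0.03]
6.875->7.000 [-0.62,0.80,0.03]
7.000->7.125 [-0.71,0.73,0.03]
7.125->7.250 [-0.80,0.63,0.04]
7.250->7.375 [-0.87,0.52,0.03]
7.375->7.500 [-0.93,0.41,0.03]
7.500->7.625 [-0.98,0.30,0.03]
7.625->7.750 [-1.00,0.17,0.03]
7.750->7.875 [-1.02,0.04,0.03]
7.875->8.000 [-1.02,-0.09,0.04]
```

```bash
python3 -m crank '[[-0.06,1.02,0.03,0,0,0,1],[-0.19,1.0,0.03,0,0,0,1]]'>/dev/null; python3 st.py
python3 -m crank '[[-0.32,0.97,0.04,0,0,0,1],[-0.43,0.92,0.03,0,0,0,1]]'>/dev/null; python3 st.py
python3 -m crank '[[0,0,0,0,0,0,1],[0,0,0,0,0,0,1]]'>/dev/null; python3 st.py
```

```text
t 14.85 th 0.230 r 0.0800 z 0.3102 | out-push 6.4 pull 4.5 Fz 3.2  raw [-3.3  7.2  3.2]
t 15.10 th 0.481 r 0.0800 z 0.3096 | out-push 5.6 pull 3.8 Fz 2.9  raw [-1.3  6.7  2.9]
t 15.35 th 0.493 r 0.0800 z 0.3095 | out-push 5.3 pull 2.4 Fz 3.6  raw [-2.   5.5  3.6]
```

```bash
python3 -m crank '[[-0.54,0.86,0.03,0,0,0,1],[-0.65,0.79,0.03,0,0,0,1]]'>/dev/null; python3 st.py
python3 -m crank '[[-0.74,0.7,0.03,0,0,0,1],[-0.82,0.6,0.03,0,0,0,1]]'>/dev/null; python3 st.py
python3 -m crank '[[-0.89,0.49,0.04,0,0,0,1],[-0.94,0.38,0.03,0,0,0,1]]'>/dev/null; python3 st.py
python3 -m crank '[[-0.98,0.26,0.03,0,0,0,1],[-1.01,0.14,0.03,0,0,0,1]]'>/dev/null; python3 st.py
```

```text
t 15.60 th 0.730 r 0.0801 z 0.3090 | out-push 5.5 pull 4.6 Fz 2.4  raw [1.2 7.1 2.4]
t 15.85 th 0.980 r 0.0802 z 0.3084 | out-push 5.1 pull 5.1 Fz 1.2  raw [3.4 6.3 1.2]
t 16.10 th 1.227 r 0.0804 z 0.3078 | out-push 4.8 pull 4.8 Fz -0.1  raw [ 4.6  5.  -0.1]
t 16.35 th 1.474 r 0.0805 z 0.3072 | out-push 4.7 pull 5.9 Fz -0.9  raw [ 6.8  3.4 -0.9]
```

```bash
python3 -m crank '[[-0.51,0.01,0.02,0,0,0,1],[-0.51,0,0.01,0,0,0,1],[-0.51,-0.05,0.02,0,0,0,1],[-0.5,-0.07,0.02,0,0,0,1]]'>/dev/null; python3 st.py
python3 -m crank '[[-0.5,-0.11,0.02,0,0,0,1],[-0.49,-0.13,0.01,0,0,0,1],[-0.48,-0.17,0.02,0,0,0,1],[-0.47,-0.2,0.01,0,0,0,1]]'>/dev/null; python3 st.py
python3 -m crank '[[-0.46,-0.23,0.02,0,0,0,1],[-0.44,-0.25,0.01,0,0,0,1],[-0.42,-0.28,0.02,0,0,0,1],[-0.41,-0.31,0.01,0,0,0,1]]'>/dev/null; python3 st.py
python3 -m crank '[[-0.39,-0.33,0.02,0,0,0,1],[-0.36,-0.36,0.01,0,0,0,1],[-0.34,-0.38,0.02,0,0,0,1],[-0.32,-0.39,0.02,0,0,0,1]]'>/dev/null; python3 st.py
```

```text
t 16.85 th 1.716 r 0.0807 z 0.3066 | out-push 3.7 pull 5.3 Fz -2.6  raw [ 6.4  1.1 -2.6]
t 17.35 th 1.963 r 0.0807 z 0.3060 | out-push 2.5 pull 5.3 Fz -3.4  raw [ 5.7 -1.5 -3.4]
t 17.85 th 2.227 r 0.0808 z 0.3053 | out-push 2.4 pull 4.8 Fz -2.7  raw [ 4.8 -2.5 -2.7]
t 18.35 th 2.479 r 0.0809 z 0.3047 | out-push 0.9 pull 4.9 Fz -3.2  raw [ 2.6 -4.3 -3.2]
```

```bash
python3 -m crank '[[-0.37,-0.38,0.02,0,0,0,1],[-0.35,-0.4,0.01,0,0,0,1],[-0.31,-0.42,0.02,0,0,0,1],[-0.29,-0.43,0.01,0,0,0,1]]'>/dev/null; python3 st.py
python3 -m crank '[[-0.18,-0.47,0.02,0,0,0,1],[-0.15,-0.49,0.01,0,0,0,1],[-0.12,-0.5,0.02,0,0,0,1],[-0.09,-0.5,0.01,0,0,0,1]]'>/dev/null; python3 st.py
python3 -m crank '[[-0.05,-0.5,0.02,0,0,0,1],[-0.03,-0.51,0.02,0,0,0,1],[0.01,-0.51,0.02,0,0,0,1],[0.04,-0.51,0.01,0,0,0,1]]'>/dev/null; python3 st.py
python3 -m crank '[[0.07,-0.51,0.02,0,0,0,1],[0.1,-0.5,0.01,0,0,0,1],[0.13,-0.49,0.02,0,0,0,1],[0.17,-0.48,0.01,0,0,0,1]]'>/dev/null; python3 st.py
```

```text
t 18.85 th 2.723 r 0.0819 z 0.3042 | out-push 8.8 pull 5.3 Fz -9.6  raw [ 9.4 -4.2 -9.6]
t 19.35 th 2.965 r 0.0818 z 0.3035 | out-push 6.7 pull 5.4 Fz -7.5  raw [ 6.  -6.2 -7.5]
t 19.85 th 3.208 r 0.0816 z 0.3029 | out-push 7.0 pull 6.4 Fz -4.4  raw [ 4.2 -8.5 -4.4]
t 20.35 th 3.451 r 0.0815 z 0.3022 | out-push 5.6 pull 7.7 Fz -1.9  raw [ 0.1 -9.6 -1.9]
```

```bash
python3 -m crank '[[0.19,-0.47,0.02,0,0,0,1],[0.22,-0.46,0.01,0,0,0,1]]'>/dev/null; python3 st.py
python3 -m crank '[[0.25,-0.44,0.02,0,0,0,1],[0.28,-0.43,0.01,0,0,0,1]]'>/dev/null; python3 st.py
python3 -m crank '[[0,0,0,0,0,0,1]]'>/dev/null; python3 st.py
python3 -m crank '[[0.15,-0.21,0.01,0,0,0,1],[0.15,-0.21,0.01,0,0,0,1]]'>/dev/null; python3 st.py
python3 -m crank '[[0.16,-0.2,0.01,0,0,0,1],[0.17,-0.19,0.01,0,0,0,1]]'>/dev/null; python3 st.py
```

```text
t 20.60 th 3.572 r 0.0814 z 0.3019 | out-push 7.1 pull 6.5 Fz -1.1  raw [ 0.9 -9.5 -1.1]
t 20.85 th 3.692 r 0.0813 z 0.3016 | out-push 6.5 pull 7.1 Fz 0.3  raw [-1.1 -9.6  0.3]
t 20.98 th 3.696 r 0.0813 z 0.3016 | out-push 6.0 pull 5.4 Fz -0.3  raw [-0.2 -8.1 -0.3]
t 21.23 th 3.751 r 0.0813 z 0.3014 | out-push 6.6 pull 7.3 Fz 1.3  raw [-1.7 -9.7  1.3]
t 21.48 th 3.811 r 0.0812 z 0.3013 | out-push 5.7 pull 7.7 Fz 1.9  raw [-3.2 -9.   1.9]
```

```bash
python3 -m crank '[[0.17,-0.18,0.01,0,0,0,1],[0.18,-0.18,0.01,0,0,0,1],[0.18,-0.18,0.01,0,0,0,1],[0.19,-0.17,0.01,0,0,0,1]]'>/dev/null; python3 st.py
python3 -m crank '[[0.2,-0.16,0.01,0,0,0,1],[0.2,-0.15,0,0,0,0,1]]'>/dev/null; python3 st.py
python3 -m crank '[[0.2,-0.15,0.01,0,0,0,1],[0.21,-0.15,0.01,0,0,0,1]]'>/dev/null; python3 st.py
python3 -m crank '[[0.22,-0.14,0.01,0,0,0,1],[0.22,-0.13,0,0,0,0,1]]'>/dev/null; python3 st.py
python3 -m crank '[[0.22,-0.12,0.01,0,0,0,1],[0.22,-0.12,0.01,0,0,0,1]]'>/dev/null; python3 st.py
```

```text
t 21.98 th 3.931 r 0.0811 z 0.3009 | out-push 5.4 pull 8.1 Fz 4.4  raw [-4.7 -8.6  4.4]
t 22.23 th 3.989 r 0.0810 z 0.3008 | out-push 5.5 pull 7.8 Fz 5.2  raw [-4.9 -8.2  5.2]
t 22.48 th 4.049 r 0.0810 z 0.3006 | out-push 5.0 pull 7.6 Fz 5.4  raw [-5.3 -7.4  5.4]
t 22.73 th 4.109 r 0.0809 z 0.3005 | out-push 4.6 pull 7.6 Fz 5.0  raw [-5.9 -6.7  5. ]
t 22.98 th 4.169 r 0.0808 z 0.3003 | out-push 4.5 pull 8.5 Fz 7.7  raw [-7.2 -6.4  7.7]
```

```bash
python3 -m crank '[[0.23,-0.11,0.01,0,0,0,1],[0.23,-0.11,0.01,0,0,0,1]]'>/dev/null; python3 st.py
python3 -m crank '[[0.24,-0.1,0.01,0,0,0,1],[0.24,-0.09,0,0,0,0,1]]'>/dev/null; python3 st.py
python3 -m crank '[[0.24,-0.08,0.01,0,0,0,1],[0.24,-0.08,0.01,0,0,0,1]]'>/dev/null; python3 st.py
```

```text
t 23.23 th 4.230 r 0.0807 z 0.3002 | out-push 4.1 pull 7.4 Fz 7.3  raw [-6.6 -5.4  7.3]
t 23.48 th 4.290 r 0.0806 z 0.3000 | out-push 3.1 pull 8.2 Fz 7.8  raw [-7.8 -4.1  7.8]
t 23.73 th 4.351 r 0.0806 z 0.2998 | out-push 3.6 pull 8.7 Fz 9.4  raw [-8.5 -4.1  9.4]
```

Winding free took about 5.2 N and the pull is now about 8.4 N, so the book is nipped at about 100 N. I'll relieve the tangential load, then push outward to check that the grip stands.

```bash
python3 -m crank '[[-0.1,0.04,0,0,0,0,1],[-0.1,0.04,0,0,0,0,1],[-0.1,0.03,-0.1,0,0,0,1],[0,0,-0.1,0,0,0,1]]'>/dev/null; python3 st.py
python3 -m crank '[[-0.03,-0.1,0,0,0,0,1],[-0.03,-0.1,0,0,0,0,1],[0,0,0,0,0,0,1]]'>/dev/null; python3 st.py
python3 -m crank '[[-0.03,-0.1,0,0,0,0,1],[0,0,0,0,0,0,1]]'>/dev/null; python3 st.py
```

```text
t 24.23 th 4.343 r 0.0805 z 0.3002 | out-push 5.6 pull 1.1 Fz -6.8  raw [-0.7 -5.7 -6.8]
t 24.60 th 4.344 r 0.0811 z 0.3001 | out-push 9.9 pull 2.6 Fz -4.3  raw [ -1.9 -10.1  -4.3]
t 24.85 th 4.345 r 0.0813 z 0.3001 | out-push 12.6 pull 2.8 Fz -4.3  raw [ -2.  -12.7  -4.3]
```

```bash
python3 -m crank '[[0.01,0.1,0.1,0,0,0,1],[-0.05,0.1,0,0,0,0,1],[0,0,0,0,0,0,1]]'>/dev/null; python3 st.py
python3 -m crank '[[0,0,0,0,0,0,0.7],[0,0,0,0,0,0,0.4],[0,0,0,0,0,0,0.3],[0,0,0,0,0,0,0.2],[0,0,0,0,0,0,0.2]]'|grep width; python3 st.py
python3 -m crank '[[0,0,-2,0,0,0,0.2],[0,0,-4,0,0,0,0.2],[0,0,-4,0,0,0,0.2],[0,0,-3,0,0,0,0.2],[0,0,0,0,0,0,0.2]]'|grep width; python3 st.py
python3 - <<'E'
from rig import cams
import cv2,numpy as np
from fit import proj,pts
im=cams.camera("wrist")[:,:,::-1].copy()
for f,c in((1.571,(0,255,0)),(1.4,(0,0,255))):
  for p in proj("wrist",np.array(pts([.5468,-.0928,-.4668,-.303-4.345,f,.0141])))[3:]: cv2.circle(im,tuple(int(v) for v in p),3,c,1)
im=cv2.resize(im,(800,500));cv2.imwrite("pics/w6.png",im)
E
```

```text
t 25.23 th 4.341 r 0.0809 z 0.3000 | out-push 6.8 pull 2.2 Fz -0.5  raw [-1.8 -7.  -0.5]
grip_width: 0.058
t 25.85 th 4.343 r 0.0832 z 0.3004 | out-push -0.6 pull 0.1 Fz 0.5  raw [-0.1  0.6  0.5]
grip_width: 0.0696
t 26.48 th 4.355 r 0.0828 z 0.4330 | out-push 0.6 pull -0.8 Fz 0.2  raw [ 0.8 -0.6  0.2]
```

View pics/w6.png

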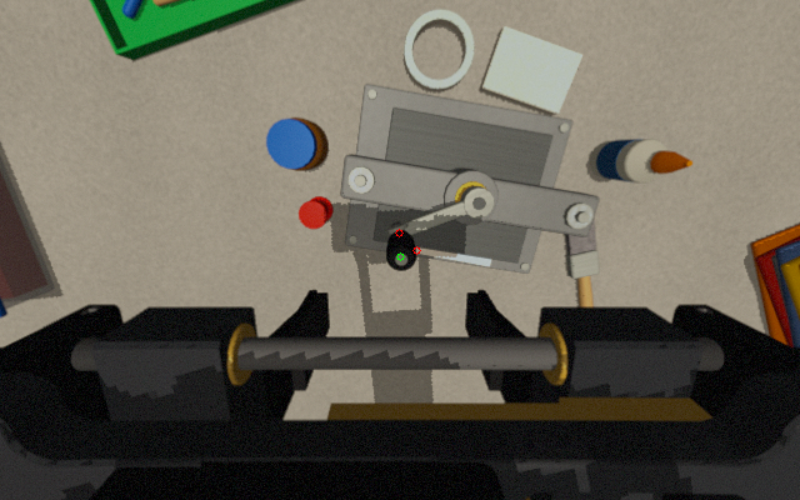

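The grip end (401,258) sits on the upright mark, the crank is at rest, the hand is clear and the bystanders are untouched. I'm handing in.

```bash
python3 -c 'from rig import ticket;print(ticket.hand_in())'
```

```text
the job is handed in; nothing more can be done
None
```

I handed the job in at about 26.5 s with no verdict shown: the grip stands upright on its stop, and the book is nipped at an estimated 100 N (pull up about 3 N, from 5.2 to 8.4 N), with the hand clear and nothing else moved.

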